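# Set the ratchet to loosen and back off the glass press screw

### The arm

A 6-joint arm with a two-finger parallel gripper is mounted at the origin on a cart in front of the work surface, level with it; the furniture and walls round the work are solid. World frame = base frame: x ahead of the robot, y to its left, z up, the work surface at z = 0. Lengths are in mm, angles in rad, forces in N, time in s.
With the tool pointing down it reaches from about 275 to 750 mm from the base axis. Payload 10.2 kg.
Tool frame: the origin (TCP) lies at the very end of the fingers, on their centre line; the grasp point (between the pads) lies 19 mm behind it; z points along the fingers, y is the line along which they close (so a half turn about z gives the same grasp; the last joint's range is limited). The gripper opens to 85 mm and grips with 20 to 120 N. Pads are 22 mm wide; open, the fingers measure 114 mm over their backs; the gripper's body (76 mm by 85 mm) begins 54 mm behind the grasp point. The pads swing forward as they close: fully open they stand 13 mm farther back than shut.
Start: joints at [0.965, 0.313, 1.498, -0, 1.331, -0.223], TCP at [196.111, 487.003, 231.294] pointing down, gripper open.
Joint ranges: [-2.94, 2.94], [-0.97, 2.17], [0.19, 2.56], [-1.23, 4.37], [0.02, 3.11], [-2.88, 2.88]. Speed limits (rad/s): [2.39, 2.39, 3.01, 3.14, 3.14, 3.14].

### API

Orientations are given as a unit quaternion [w, x, y, z].
In Python, from rig import * gives the robot as it stands. The module is installed in compiled form; this text tells all that it offers.
- The arm moves only by the shell command python3 -m crank 'ROWS' [FORCE]. ROWS is JSON, a list that holds one entry, the list of rows, each a list of 7 numbers: the shift along the tool's x, y, z in units of 25 mm (1.0 is 25 mm), then the turn, a rotation vector about the tool's x, y, z in units of 8 degrees (1.0 is 8 degrees), then the finger opening in mm, from 0 to 85.4. A call has exactly 8 rows; each row shifts and turns the commanded pose from where the row before left it, along the tool's axes as they then stand; what a row does not reach is not made up. A row lasts 1/10 s, in which the tool goes at most 50 mm and 8.59 degrees, less where a joint would pass 70% of its speed; a pose out of reach is approached as far as the arm can. A call is refused whole if a number of a shift passes 1 or a number of a turn 1, either way. A call with a gripper value outside its range is refused whole. The fingers move at their own pace and stop on an object; FORCE is the grip in N (left out, the last holds). Time passes only in rows, so rows that do not move let the fingers close, or fill a call up. It gives the time, the measured TCP pose, the force, the opening and the grip force at its end, in the units of the state.
- sense(): the state, without advancing time (a new reading comes with each control period).
- capture(name): name is "side" or "top"; returns the picture (384x512x3 uint8, blue, green, red); there is no depth.
- camera_model(name): a dict with "fx", "fy", "cx", "cy" (pixels), "world_from_camera" (4x4, takes a point from camera to world coordinates). Camera axes: x right, y up, looking along -z (the intrinsics and any distortion apply to the point x, -y, -z); pixel columns grow to the right and rows downward; lengths in mm; the calibration is good to about 2 mm. A picture is of the moment at which its call begins. camera_model takes no time and is no camera call.
- finish_job(): hands the job in; it is judged then, once.
The state is a dict: "time_s": time; "joints": joint angles; "dq": joint speeds; "tau": joint torques, N m; "eef_pos": TCP position; "ee_rot": TCP orientation; "force": force on the tool from outside, world axes, zero at the start; "wrist_torque": the same for the moment, N m; "grip_width": opening from 0.0 (shut) to 1.0 (fully open); "grip_force": force on a finger pad.
Only numpy, scipy, OpenCV 4.12 (cv2) and the standard library are available. Lean on these libraries where they do the work, as an engineer would, in place of code of your own. Each camera call takes 0.05 s, during which the arm holds its last target. There are 200 camera calls.

### The job

The screw of the small blue glass press is done up and its ratchet is still set to tighten. Push the ratchet's red direction lever right over to its other side, then work the handle to and fro so that the screw turns back (counterclockwise from above) until its yellow pointer arm comes up firmly against the red stop post; feel for the stop and press on it gently, without forcing it. Turn the screw only by the ratchet handle, never tighten it further, leave the things around in place, and let go at the end.

Things in the scene. Friction and masses are not known exactly. Their poses are not given: they have to be found in the camera images.
- press: small blue steel screw press, fixed on the table. Origin: on the table under the vertical screw axis; -x axis: middle of the handle's swing. Base 150 (x) x 210 (y) x 12 mm, posts at y = +-85 mm, top plate 104 x 206 mm with upper face 76 mm above the table, nuts up to 83 mm on it at y = +-85 mm, two swing-stop pins up to 92 mm. The screw lifts the pad off a clamped glass plate
- screw (a joint): angle of the screw, rad: 0 at the start (done up), grows as it turns back counterclockwise from above (loosens). It turns against 0.7 N m of friction and stays where it is left. The stop is met after 1.0 to 1.6 rad; the angle is not known beforehand
- pointer: yellow pointer arm with the screw's steel hex, turning with the screw above the ratchet head: arm 8 mm wide, 6 mm thick, reaching 46 mm from the screw axis, 103 to 109 mm above the table; hex up to 112 mm. Origin on the screw axis 83.5 mm above the table, x axis out along the arm
- pointer_tip (a point): on the leading (counterclockwise) side of the pointer arm, 40 mm from the screw axis: the spot that meets the stop post
- stop_post: red upright stop post, 8 mm thick, 40 mm from the screw axis, its top 111 mm above the table, spring-buffered: it gives way about 1 mm round the screw axis for 30 N. Origin on the screw axis 76 mm above the table, x axis towards the post
- back_stop: fixed steel stop ring, 96 mm wide, 3 mm thick, on the top plate round the screw; it carries the stop post and is set to another angle each time. Origin on the screw axis 76 mm above the table, x axis towards the post
- stop_face (a point): spot on the side of the red post that the pointer arm meets; at the stop it coincides with point pointer_tip
- handle (a joint): ratchet handle, rad, counterclockwise from above; 0 along the press's -x; pins stop it at -0.65 and +0.65. Friction 0.3 N m (some 0.2 more clicking back); stays where left. 15 teeth: up to 0.42 rad of a stroke is lost before the screw follows. Direction lever at its - end: the screw follows only counterclockwise (+) swings (loosens); at its + end only clockwise ones (tightens)
- handle_grip (a point): middle of the handle's black round rubber grip: 22 mm thick, 78 mm long, level and radial, 142 mm from the screw axis, centre 90 mm above the table, free below. Turning the screw takes about 7 N sideways here; once the arm is on the stop post the force rises by 2 to 3 N a mm. 12 to 18 N here seats it (below 11 N is too little); over 20 N strains the stop
- dir_lever (a joint): angle of the ratchet's direction lever, rad, relative to the handle, counterclockwise from above, from -0.42 to +0.42. Near +0.42 (start): set to tighten. Near -0.42: set to loosen. It stays where it is left and moves at about 3 N on its tab
- lever_tab (a point): red upright thumb tab of the direction lever: 12 mm along, 9 mm across, 99.5 to 123.5 mm above the table (this point at 116.5 mm), 34 mm from the lever's pivot, which stands on the handle's centre line 38 mm from the screw axis. The handle's steel bar below the tab, 16 mm wide, has its top at 96 mm, the head at 98 mm
- jar_coral: bystander: clear jar with coral glass grains, 81 mm wide, 120 mm tall; origin at its underside; leave it
- mug_far: bystander: stoneware mug, 92 x 128 x 100 mm; origin at its underside; leave it
- lid_0: bystander: black jar lid, 78 mm wide, 14 mm thick; origin at its underside; leave it
- glass_pot: bystander: small empty glass pot, 87 mm wide, 50 mm tall; origin at its underside; leave it

How it is judged (in metres and radians):
On the way, in this order (a step that is already met when the one before it is completed fails the run):
1. the direction lever is over on the loosening side before the screw has been turned (value of joint dir_lever below -0.32 rad and value of joint screw below 0.1 rad), for 0.2 s.
2. the ratchet has turned the screw back by 0.6 rad (value of joint screw above 0.6 rad), for 0.1 s.
3. the pointer arm is pressed on the stop post with more than 8 N (contact force between pointer and stop_post above 8 N), for 0.2 s.
At the end, for the whole second after the job is handed in: The yellow pointer arm stands against the red stop post (striking spots within 3 mm), the direction lever is still on its loosening side (below -0.32 rad), and screw and handle are released and at rest (horizontal distance between pointer_tip and stop_face below 0.003 m and value of joint dir_lever below -0.32 rad and velocity of joint each of screw, handle below 0.05 rad/s); the robot touches nothing.
It fails at once if the screw is tightened further, by 0.08 rad (value of joint screw below -0.08 rad).
It fails at once if the stop is forced: pointer arm on the stop post with more than 50 N (contact force between pointer and stop_post above 50 N).
It fails at once if the robot pushes the pointer arm or hex itself instead of the ratchet handle (contact force between any of the fingers, the arm and pointer above 1 N).
It fails at once if a bystander is moved by more than 30 mm (distance of any of jar_coral, mug_far, lid_0, glass_pot from where it was at the start of the episode above 0.03 m).
It also fails if it takes over 58 s, if anything falls off the work surface, if the arm or the gripper's body presses on something with over 40 N, if the wrist force passes 120 N, or if a joint passes its speed limit or range.

## Working session

There is one attempt and no reset: what is moved stays moved. The work goes in short steps, Python scripts to look and compute and a shell command to move; the robot and the scene stay as the last step left them, time stands still between calls to the robot, and variables do not carry over. Pictures are saved under pics/ and viewed, at most 10 in all, crops included, and the job is handed in when it is done.

```bash
mkdir -p pics; python3 - <<'E'
from rig import *
import cv2,numpy as np
for n in("side","top"):
    cv2.imwrite(f"pics/{n}0.png",capture(n)); m=camera_model(n); print(n,{k:(np.round(v,3).tolist()) for k,v in m.items()})
s=sense();print(s)
E
```

```text
side {'fx': 373.848, 'fy': 373.848, 'cx': 251.955, 'cy': 192.915, 'world_from_camera': [[-0.991, 0.093, -0.096, 519.101], [-0.132, -0.554, 0.822, 730.56], [0.023, 0.827, 0.561, 656.251], [0.0, 0.0, 0.0, 1.0]]}
top {'fx': 372.212, 'fy': 372.212, 'cx': 253.739, 'cy': 191.629, 'world_from_camera': [[0.02, 0.992, -0.122, 460.63], [-1.0, 0.019, -0.01, -97.844], [-0.007, 0.122, 0.992, 1159.446], [0.0, 0.0, 0.0, 1.0]]}
{'time_s': 0.1, 'joints': array([ 9.64599761e-01,  3.13391769e-01,  1.49834472e+00,  9.00672223e-06,
        1.33101881e+00, -2.23415992e-01]), 'dq': array([-7.60152401e-05, -1.08862505e-04, -2.91700993e-03, -1.40769975e-03,
       -2.04356926e-05,  1.60766337e-03]), 'tau': array([ 2.08446516e-03, -4.12896430e+01, -2.60140693e+01, -1.99125752e-04,
        3.00381871e-03,  5.26411793e-05]), 'eef_pos': array([195.97196261, 486.80670377, 230.79964611]), 'ee_rot': array([-2.38281906e-04,  1.90225000e-01,  9.81740348e-01, -5.30257225e-04]), 'force': array([ 0.28462189, -0.19248269,  0.05823728]), 'wrist_torque': array([ 0.02381146,  0.00447167, -0.02835759]), 'grip_force': 0.0, 'grip_width': 1.0009609800138373}
```

View pics/top0.png

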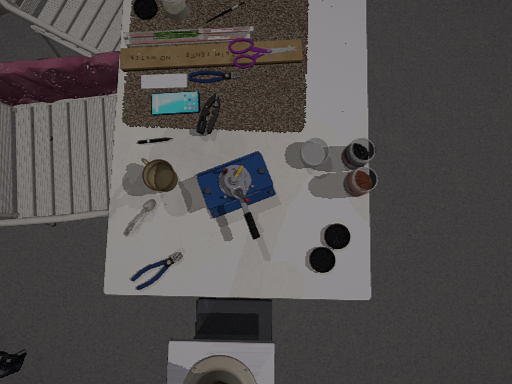

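View pics/side0.png

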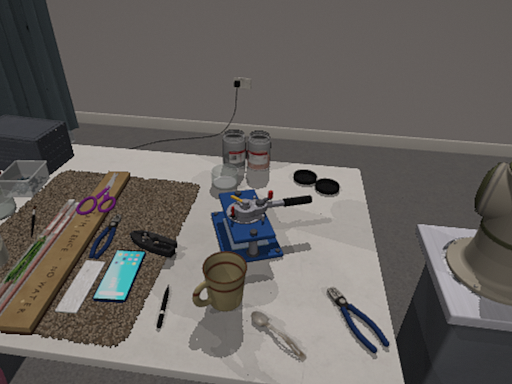

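The top view shows the press at about (236,185) with its grip at (252,225), and the mug at (160,176). The side view shows the press at (246,222) with the grip at (297,201). I'll enlarge both.

```bash
python3 - <<'E'
import cv2,numpy as np
t=cv2.imread("pics/top0.png")[145:245,185:285]; s=cv2.imread("pics/side0.png")[175:265,205:325]
a=cv2.resize(t,(400,400),interpolation=cv2.INTER_CUBIC);b=cv2.resize(s,(400,300),interpolation=cv2.INTER_CUBIC)
b=cv2.copyMakeBorder(b,0,100,0,0,cv2.BORDER_CONSTANT)
cv2.imwrite("pics/crop0.png",np.clip(np.hstack([a,b])*1.5,0,255).astype(np.uint8))
E
```

```text
(no output)
```

View pics/crop0.png

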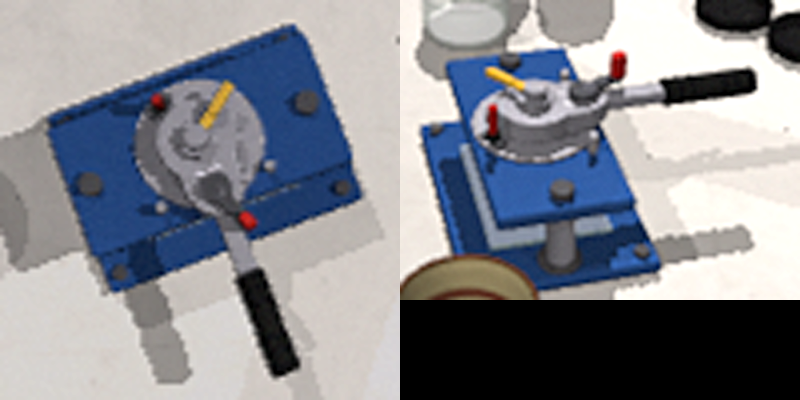

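Top crop (4x, offset 185,145): the nuts are at (90,184) and (306,102), the red post at (157,102), the tab at (248,220), the grip at about (268,323) and the hex at (200,138). Next I'll turn these into positions.

```bash
cat > h.py <<'E'
from rig import *
import cv2,numpy as np
def ray(n,u,v):
    m=camera_model(n);T=np.array(m["world_from_camera"])
    d=T[:3,:3]@np.array([(u-m["cx"])/m["fx"],-(v-m["cy"])/m["fy"],-1.]);return T[:3,3],d
def onz(n,u,v,z):
    o,d=ray(n,u,v);return (o+d*(z-o[2])/d[2])
def tri(a,b):
    (o,d),(p,e)=ray("top",*a),ray("side",*b)
    k=np.linalg.lstsq(np.c_[d,-e],p-o,rcond=None)[0];A=o+d*k[0];B=p+e*k[1]
    return (A+B)/2,np.linalg.norm(A-B)
def blobs(im,kind,box):
    x0,y0,x1,y1=box;h=cv2.cvtColor(im[y0:y1,x0:x1],cv2.COLOR_BGR2HSV);H,S,V=[h[...,i].astype(int) for i in range(3)]
    m={"red":((H<6)|(H>172))&(S>150)&(V>60),"yel":(H>17)&(H<32)&(S>140)&(V>90),"blk":(V<45)&(S<120)}[kind].astype(np.uint8)
    n,l,st,c=cv2.connectedComponentsWithStats(m)
    return [(st[i,4].item(),(c[i]+[x0,y0]).round(2).tolist(),(st[i,:4]+[x0,y0,0,0]).tolist()) for i in range(1,n) if st[i,4]>3]
E
python3 - <<'E'
from h import *
t=cv2.imread("pics/top0.png");s=cv2.imread("pics/side0.png")
for k in("red","yel","blk"):
    print(k,"T",blobs(t,k,(195,150,275,245)),"\n   S",blobs(s,k,(210,175,325,245)))
c=lambda x,y:(185+(x+.5)/4-.5,145+(y+.5)/4-.5)
a=onz("top",*c(90,184),83);b=onz("top",*c(306,102),83);print(a,b,(a+b)/2,np.linalg.norm(a-b))
d=a-b;print("press yaw",np.degrees(np.arctan2(d[1],d[0]))-90)
print("hex",onz("top",*c(200,138),110))
E
```

```text
red T [(4, [223.5, 169.5], [223, 169, 2, 2]), (12, [246.33, 199.67], [245, 198, 4, 4])] 
   S [(21, [270.05, 193.81], [269, 191, 4, 7]), (16, [232.5, 210.5], [232, 207, 2, 8])]
yel T [(31, [238.61, 171.0], [235, 166, 8, 11])] 
   S [(28, [236.07, 198.14], [231, 196, 11, 6])]
blk T [(6, [222.83, 173.0], [222, 172, 3, 3]), (6, [270.0, 191.67], [269, 191, 3, 3]), (13, [242.0, 197.92], [237, 195, 10, 8]), (171, [251.57, 225.17], [244, 212, 16, 27])] 
   S [(285, [311.03, 181.3], [294, 175, 31, 19]), (9, [237.56, 193.89], [235, 193, 6, 3]), (183, [297.15, 200.49], [283, 196, 29, 10]), (18, [262.28, 202.28], [256, 198, 13, 7]), (13, [233.62, 216.77], [230, 214, 7, 6]), (7, [253.14, 233.71], [251, 233, 6, 2])]
[593.45279052  48.807195    83.        ] [ 657.1380743  -107.61083366   83.        ] [625.29543241 -29.40181933  83.        ] 168.88580479936005
press yaw 22.153596324789874
hex [624.71010114 -32.23019353 110.        ]
```

```bash
python3 - <<'E'
from h import *
A=np.array([625,-30.]);yaw=np.radians(22.15)
R=lambda a:np.array([np.cos(a),np.sin(a)])
g,e=tri((251.57,225.17),(297.15,200.49));print("grip tri",g,e)
g=onz("top",251.57,225.17,92)[:2];r=g-A;print("grip",g,np.linalg.norm(r),"handle",np.degrees(np.arctan2(*(-r[::-1]))-yaw))
tb,e=tri((246.33,199.67),(270.05,193.81));print("tab tri",tb,e)
t=onz("top",246.33,199.67,119)[:2];print("tab",t,np.linalg.norm(t-A))
print("tabside",onz("side",270,193.8,114))
for th in np.arange(-.3,.4,.05):
    u=-R(yaw+th);L=A+38*u-34*R(yaw+th+.42)*-1*-1
    print(round(th,2),"grip",(A+142*u).round(1),"tab",(A+38*u-34*R(yaw+th+.42)).round(1))
p=onz("top",223.5,169.5,110)[:2]-A;y=onz("top",238.61,171,109)[:2]-A
print("post",np.linalg.norm(p),np.degrees(np.arctan2(p[1],p[0])),"pointer",np.linalg.norm(y),np.degrees(np.arctan2(y[1],y[0])))
E
```

```text
grip tri [494.58474402 -83.02929988  90.49629544] 1.6380889016401916
grip [495.35414778 -83.09325062] 140.09618217835114 handle 0.12033881921594272
tab tri [565.57976583 -67.10386349 114.4257326 ] 0.8679144293519421
tab [565.55460509 -67.24168966] 70.14769008865835
tabside [565.31236228 -67.68642033 114.        ]
-0.3 grip [483.5 -42.3] tab [557.4 -49.8]
-0.25 grip [484.3 -49.3] tab [558.5 -53.1]
-0.2 grip [485.5 -56.3] tab [559.7 -56.4]
-0.15 grip [487.  -63.3] tab [561.1 -59.7]
-0.1 grip [488.8 -70.1] tab [562.7 -62.8]
-0.05 grip [491.  -76.9] tab [564.4 -65.9]
-0.0 grip [493.5 -83.5] tab [566.3 -68.9]
0.05 grip [496.3 -90. ] tab [568.3 -71.8]
0.1 grip [499.5 -96.4] tab [570.5 -74.5]
0.15 grip [ 503.  -102.6] tab [572.7 -77.2]
0.2 grip [ 506.7 -108.6] tab [575.2 -79.8]
0.25 grip [ 510.8 -114.4] tab [577.7 -82.2]
0.3 grip [ 515.2 -120. ] tab [580.4 -84.5]
0.35 grip [ 519.8 -125.4] tab [583.2 -86.7]
post 40.62610770651473 48.3954197627431 pointer 26.94181175057602 -28.743335880229633
```

```bash
python3 -m crank '[[[-0.96,-0.67,0,0,0,0,85],[-0.96,-0.67,0,0,0,0,0],[-0.96,-0.67,0,0,0,0,0],[-0.96,-0.67,0,0,0,0,0],[-0.96,-0.67,0,0,0,0,0],[-0.96,-0.67,0,0,0,0,0],[-0.96,-0.67,0,0,0,0,0],[-0.96,-0.67,0,0,0,0,0]]]'
python3 -m crank '[[[-0.96,-0.67,0,0,0,0,0],[-0.96,-0.67,0,0,0,0,0],[-0.96,-0.67,0,0,0,0,0],[-0.96,-0.67,0,0,0,0,0],[-0.96,-0.67,0,0,0,0,0],[-0.96,-0.67,0,0,0,0,0],[-0.96,-0.67,0,0,0,0,0],[-0.96,-0.67,0,0,0,0,0]]]'
python3 -m crank '[[[-0.96,-0.67,0,0,0,0,0],[-0.96,-0.67,0,0,0,0,0],[-0.96,-0.67,0,0,0,0,0],[-0.96,-0.67,0,0,0,0,0],[-0.96,-0.67,0,0,0,0,0],[-0.96,-0.67,0,0,0,0,0],[-0.96,-0.67,0,0,0,0,0],[-0.96,-0.67,0,0,0,0,0]]]'
python3 -m crank '[[[0,0,0,0,0,1,0],[0,0,0,0,0,1,0],[0,0,0,0,0,1,0],[0,0,0,0,0,1,0],[0,0,0,0,0,1,0],[0,0,0,0,0,1,0],[0,0,0,0,0,1,0],[0,0,0,0,0,1,0]]]'
python3 -m crank '[[[0,0,0,0,0,1,0],[0,0,0,0,0,1,0],[0,0,0,0,0,1,0],[0,0,0,0,0,1,0],[0,0,0,0,0,1,0],[0,0,0,0,0,1,0],[0,0,0,0,0,1,0],[0,0,0,0,0,1,0]]]'
python3 - <<'E'
from h import *
from scipy.spatial.transform import Rotation as Q
s=sense();q=s["ee_rot"];M=Q.from_quat(q,scalar_first=True).as_matrix();print(s["time_s"],s["eef_pos"],np.degrees(np.arctan2(M[1,1],M[0,1])),M.round(3),s["joints"],s["force"])
E
```

```text
time_s: 0.9
eef_pos: [324.5, 289.9, 231.1]
ee_rot: [-0.0, 0.19, 0.982, -0.0]
force: [0.6, 0.1, -0.3]
grip_width: 0.001
grip_force: 0.0
time_s: 1.7
eef_pos: [452.6, 93.8, 231.1]
ee_rot: [-0.0, 0.19, 0.982, -0.0]
force: [0.4, 1.0, -0.2]
grip_width: -0.0
grip_force: 0.0
time_s: 2.5
eef_pos: [580.7, -102.1, 230.9]
ee_rot: [-0.0, 0.19, 0.982, 0.0]
force: [0.0, 0.8, -0.1]
grip_width: 0.0
grip_force: 0.0
time_s: 3.3
eef_pos: [580.1, -101.0, 230.9]
ee_rot: [-0.0, 0.684, 0.73, -0.0]
force: [-0.7, 0.1, -0.3]
grip_width: -0.0
grip_force: 0.0
time_s: 4.1
eef_pos: [580.1, -101.0, 230.9]
ee_rot: [-0.0, 0.967, 0.257, -0.0]
force: [-0.4, 0.4, -0.1]
grip_width: -0.001
grip_force: 0.0
4.1 [ 580.10769027 -100.98713525  230.85291684] -60.262612847205105 [[ 0.868  0.496 -0.001]
 [ 0.496 -0.868  0.   ]
 [-0.001 -0.001 -1.   ]] [-3.71176406e-01  4.56016021e-01  1.29390466e+00  7.82047216e-06
  1.39261048e+00  6.80603000e-01] [-0.41694935  0.40592121 -0.13549921]
```

```bash
python3 -m crank '[[[0,0,0,0,0,0.95,0],[0,0,0.9,0,0,0,0],[0,0,0.9,0,0,0,0],[0,0,0.9,0,0,0,0],[0,0,0.9,0,0,0,0],[0,0,0.9,0,0,0,0],[0,0,0.5,0,0,0,0],[0,0,0,0,0,0,0]]]'
python3 - <<'E'
from h import *
t=capture("top");s=capture("side")
a=cv2.resize(t[145:245,185:285],(400,400),interpolation=cv2.INTER_CUBIC);b=cv2.resize(s[165:240,225:325],(400,300),interpolation=cv2.INTER_CUBIC)
b=cv2.copyMakeBorder(b,0,100,0,0,cv2.BORDER_CONSTANT)
cv2.imwrite("pics/c1.png",np.clip(np.hstack([a,b])*1.5,0,255).astype(np.uint8))
E
```

```text
time_s: 4.9
eef_pos: [579.5, -100.8, 104.7]
ee_rot: [-0.001, 0.981, 0.195, -0.001]
force: [-0.6, 0.3, 0.7]
grip_width: 0.004
grip_force: 0.0
```

View pics/c1.png

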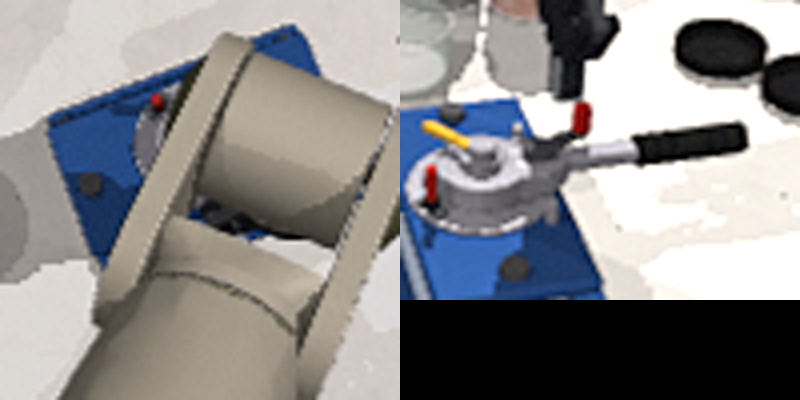

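The side crop shows the shut fingers at (568,75), behind and above the red tab at (582,117). They are on its far side, so they're in place to push.

```bash
python3 -m crank '[[[0,-0.12,0,0,0,0,0],[0,-0.12,0,0,0,0,0],[0,-0.12,0,0,0,0,0],[0,-0.12,0,0,0,0,0],[0,-0.12,0,0,0,0,0],[0,-0.12,0,0,0,0,0],[0,-0.12,0,0,0,0,0],[0,-0.12,0,0,0,0,0]]]'
python3 -m crank '[[[0,-0.1,0,0,0,0,0],[0,-0.1,0,0,0,0,0],[0,-0.08,0,0,0,0,0],[0,0,0,0,0,0,0],[0,0,0,0,0,0,0],[0,0,0,0,0,0,0],[0,0,0,0,0,0,0],[0,0,0,0,0,0,0]]]'
python3 - <<'E'
from h import *
s=capture("side");print(blobs(s,"red",(210,165,325,245)),blobs(s,"yel",(210,165,325,245)))
A=np.array([625,-30.]);yaw=np.radians(22.15);R=lambda a:np.array([np.cos(a),np.sin(a)])
m=camera_model("side");T=np.linalg.inv(m["world_from_camera"])
for l in(.42,.2,0,-.2,-.32,-.42):
    p=A-38*R(yaw)-34*R(yaw+l);c=T@np.r_[p,114,1];print(l,p.round(1),m["cx"]-m["fx"]*c[0]/c[2],m["cy"]+m["fy"]*c[1]/c[2])
E
```

```text
time_s: 5.8
eef_pos: [571.0, -79.0, 106.3]
ee_rot: [0.0, 0.981, 0.195, -0.0]
force: [-1.0, -3.0, 0.1]
grip_width: -0.003
grip_force: 1.4
time_s: 6.6
eef_pos: [568.5, -72.2, 106.3]
ee_rot: [-0.0, 0.981, 0.195, 0.0]
force: [0.0, 0.3, -1.1]
grip_width: -0.001
grip_force: 0.2
[(33, [272.55, 197.12], [271, 193, 4, 9]), (16, [232.5, 210.5], [232, 207, 2, 8])] [(29, [235.93, 198.03], [231, 195, 11, 7])]
0.42 [566.3 -68.9] 269.6702745805248 193.50997624342588
0.2 [561.5 -63.1] 271.31913453681244 194.92030258859558
0 [558.3 -57.1] 272.347096717483 196.346909812637
-0.2 [556.4 -50.6] 272.8771331023015 197.85619293809233
-0.32 [555.9 -46.6] 272.9430043066969 198.77732184642667
-0.42 [555.8 -43.2] 272.85028262402943 199.54213673309775
```

```bash
python3 -m crank '[[[0,-0.08,0,0,0,0,0],[0,-0.08,0,0,0,0,0],[0,-0.08,0,0,0,0,0],[0,-0.08,0,0,0,0,0],[0,-0.08,0,0,0,0,0],[0,0,0,0,0,0,0],[0,0,0,0,0,0,0],[0,0,0,0,0,0,0]]]'
cat > o.py <<'E'
from h import *
s=capture("side");print(blobs(s,"red",(210,165,325,245)),blobs(s,"yel",(210,165,325,245)))
print([b for b in blobs(s,"blk",(210,165,325,245)) if b[0]>60], sense()["force"])
E
python3 o.py
```

```text
time_s: 7.45
eef_pos: [564.7, -63.1, 106.4]
ee_rot: [-0.0, 0.981, 0.195, 0.0]
force: [3.9, -1.8, -0.2]
grip_width: -0.0
grip_force: 1.4
[(32, [272.66, 199.78], [271, 196, 4, 9]), (16, [232.5, 210.5], [232, 207, 2, 8])] [(29, [235.93, 198.03], [231, 195, 11, 7])]
[(398, [272.5, 177.02], [263, 165, 22, 31]), (362, [309.51, 179.43], [294, 170, 31, 24]), (178, [297.4, 200.4], [283, 196, 29, 10])] [ 2.27300227 -1.73171047 -0.61849121]
```

```bash
python3 -m crank '[[[0,-0.06,0,0,0,0,0],[0,-0.04,0,0,0,0,0],[0,0,0,0,0,0,0],[0,0,0,0,0,0,0],[0,0,0,0,0,0,0],[0,0,0,0,0,0,0],[0,0,0,0,0,0,0],[0,0,0,0,0,0,0]]]'; python3 o.py
```

```text
time_s: 8.3
eef_pos: [564.1, -61.1, 106.5]
ee_rot: [0.0, 0.981, 0.195, 0.001]
force: [5.8, -2.7, -1.1]
grip_width: 0.0
grip_force: 2.5
[(33, [272.52, 199.88], [271, 196, 4, 9]), (16, [232.5, 210.5], [232, 207, 2, 8])] [(29, [235.93, 198.03], [231, 195, 11, 7])]
[(416, [272.86, 177.1], [263, 165, 22, 31]), (369, [309.46, 179.36], [294, 170, 31, 24]), (180, [297.58, 201.17], [284, 197, 28, 10])] [ 5.45030891 -1.77049244 -1.66448685]
```

```bash
python3 -m crank '[[[0,0.4,0,0,0,0,0],[0,0.4,0,0,0,0,0],[0,0,-0.9,0,0,0,0],[0,0,-0.9,0,0,0,0],[-0.75,-0.28,-0.4,0,0,0,48],[-0.75,-0.28,0,0,0,0,48],[-0.75,-0.28,0,0,0,0,48],[-0.75,-0.28,0,0,0,0,48]]]'
python3 -m crank '[[[0,0,0,0,0,0,48],[0,0,0.7,0,0,0,48],[0,0,0.7,0,0,0,48],[0,0,0.7,0,0,0,48],[0,0,0.7,0,0,0,48],[0,0,0.7,0,0,0,48],[0,0,0.3,0,0,0,48],[0,0,0,0,0,0,48]]]'
python3 - <<'E'
from h import *
s=capture("side");print(blobs(s,"red",(210,165,325,245)),sense()["force"])
cv2.imwrite("pics/c2.png",np.clip(cv2.resize(s[135:260,215:365],(600,500),interpolation=cv2.INTER_CUBIC)*1.5,0,255).astype(np.uint8))
E
```

```text
time_s: 9.15
eef_pos: [490.3, -82.5, 161.1]
ee_rot: [-0.0, 0.981, 0.195, -0.0]
force: [0.5, -0.1, 0.4]
grip_width: 0.564
grip_force: 0.0
time_s: 9.95
eef_pos: [491.3, -82.2, 65.5]
ee_rot: [-0.001, 0.981, 0.195, -0.001]
force: [-1.1, -0.6, 0.5]
grip_width: 0.565
grip_force: 0.0
[(26, [272.81, 200.54], [271, 197, 4, 8]), (16, [232.5, 210.5], [232, 207, 2, 8])] [-0.75987208 -0.59756137 -0.06188441]
```

View pics/c2.png

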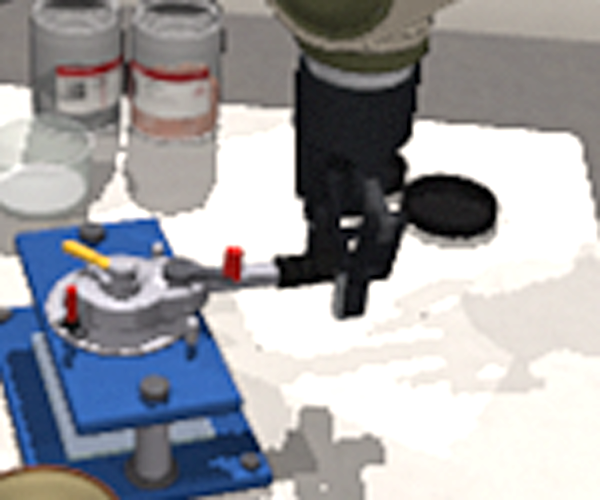

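The fingers straddle the black grip at about (330,270), and the tab at (233,262) stands on the mug side, so the lever is over. I'll close to a loose cage and swing back.

```bash
python3 -m crank '[[[0,0,0,0,0,0,27],[0,0,0,0,0,0,27],[0.016,-0.426,0,0,0,0.537,27],[0.016,-0.426,0,0,0,0.537,27],[0.016,-0.426,0,0,0,0.537,27],[0.016,-0.426,0,0,0,0.537,27],[0.016,-0.426,0,0,0,0.537,27],[0.016,-0.426,0,0,0,0.537,27]]]' 20
python3 o.py
python3 -m crank '[[[0.016,-0.426,0,0,0,0.537,27],[0.016,-0.426,0,0,0,0.537,27],[0,0,0,0,0,0,27],[0,0,0,0,0,0,27],[0,0,0,0,0,0,27],[0,0,0,0,0,0,27],[0,0,0,0,0,0,27],[0,0,0,0,0,0,27]]]'
python3 o.py
```

```text
time_s: 10.8
eef_pos: [481.6, -19.7, 67.2]
ee_rot: [0.001, 1.0, -0.03, 0.001]
force: [0.6, -2.6, 0.0]
grip_width: 0.316
grip_force: 1.3
[(31, [271.29, 207.45], [269, 204, 5, 8]), (16, [232.5, 210.5], [232, 207, 2, 8])] [(29, [235.93, 198.03], [231, 195, 11, 7])]
[(1147, [305.66, 191.86], [285, 165, 40, 63])] [ 0.38482287 -0.02662367  0.33982286]
time_s: 11.65
eef_pos: [483.5, 1.4, 66.3]
ee_rot: [-0.0, 0.995, -0.104, -0.0]
force: [0.7, 0.3, -0.6]
grip_width: 0.319
grip_force: 0.0
[(33, [269.45, 209.88], [268, 206, 4, 9]), (16, [232.5, 210.5], [232, 207, 2, 8])] [(29, [235.93, 198.03], [231, 195, 11, 7])]
[(1313, [304.52, 194.17], [283, 165, 42, 68])] [ 0.03551824 -0.62910405 -0.54574613]
```

```bash
python3 -m crank '[[[0.016,0.426,0,0,0,-0.537,27],[0.016,0.426,0,0,0,-0.537,27],[0.016,0.426,0,0,0,-0.537,27],[0.016,0.426,0,0,0,-0.537,27],[0.016,0.426,0,0,0,-0.537,27],[0.016,0.426,0,0,0,-0.537,27],[0.016,0.426,0,0,0,-0.537,27],[0.016,0.426,0,0,0,-0.537,27]]]'
cat > p.py <<'E'
from h import *
im=capture("side");f=sense()
A=np.array([625,-30.]);B=(210,165,325,245)
print(blobs(im,"red",B))
y=max(blobs(im,"yel",B));p=onz("side",*y[1],108)[:2]-A;pa=np.degrees(np.arctan2(p[1],p[0]))
x0,y0,w,h=y[2]
r=min(blobs(im,"red",B),key=lambda b:abs(b[1][0]-232.5)+abs(b[1][1]-210.5))
b=onz("side",r[1][0],r[2][1],111)[:2]-A
t=np.array(f["eef_pos"][:2])-A;th=np.degrees(np.arctan2(-t[1],-t[0]))-22.15
u=t/np.linalg.norm(t);F=f["force"][:2]
print("pointer",y,np.linalg.norm(p),pa,"post",np.linalg.norm(b),np.degrees(np.arctan2(b[1],b[0])),"tool th",th,np.radians(th),"r",np.linalg.norm(t),"Ftan ccw",F@[-u[1],u[0]],"Frad",F@u,f["time_s"])
E
python3 p.py
```

```text
time_s: 12.5
eef_pos: [489.8, -81.4, 65.8]
ee_rot: [-0.002, 0.981, 0.196, -0.002]
force: [-5.0, 5.3, 3.4]
grip_width: 0.318
grip_force: 3.6
[(26, [272.85, 201.27], [271, 197, 4, 9]), (16, [232.5, 210.5], [232, 207, 2, 8])]
pointer (29, [235.55, 198.62], [230, 196, 12, 6]) 27.674929632570088 -21.49240811161114 post 40.47217386893754 49.26841263378648 tool th -0.7175684315700508 -0.01252393173926901 r 144.4330994253325 Ftan ccw -2.5237026423763105 Frad 3.2720084730523955 12.55
```

```bash
python3 -m crank '[[[0.016,0.426,0,0,0,-0.537,27],[0.016,0.426,0,0,0,-0.537,27],[0.016,0.426,0,0,0,-0.537,27],[0.016,0.426,0,0,0,-0.537,27],[0.016,0.426,0,0,0,-0.537,27],[0.016,0.426,0,0,0,-0.537,27],[0.016,0.426,0,0,0,-0.537,27],[0.016,0.426,0,0,0,-0.537,27]]]'
python3 p.py
```

```text
time_s: 13.35
eef_pos: [543.2, -146.5, 65.4]
ee_rot: [-0.002, 0.879, 0.477, -0.002]
force: [-9.3, 0.2, 0.3]
grip_width: 0.319
grip_force: 3.7
[(29, [267.59, 191.9], [266, 189, 5, 7]), (16, [232.5, 210.5], [232, 207, 2, 8])]
pointer (38, [233.71, 202.13], [227, 201, 15, 3]) 28.335259202223373 11.79294880737455 post 40.47217386893754 49.26841263378648 tool th 33.41983583213117 0.5832861707466679 r 142.41850255606408 Ftan ccw -4.383776854967026 Frad 2.828768985485228 13.4
```

```bash
python3 -m crank '[[[0.016,-0.426,0,0,0,0.537,27],[0.016,-0.426,0,0,0,0.537,27],[0.016,-0.426,0,0,0,0.537,27],[0.016,-0.426,0,0,0,0.537,27],[0.016,-0.426,0,0,0,0.537,27],[0.016,-0.426,0,0,0,0.537,27],[0.016,-0.426,0,0,0,0.537,27],[0.016,-0.426,0,0,0,0.537,27]]]'
python3 p.py
python3 -m crank '[[[0.016,-0.426,0,0,0,0.537,27],[0.016,-0.426,0,0,0,0.537,27],[0.016,-0.426,0,0,0,0.537,27],[0.016,-0.426,0,0,0,0.537,27],[0.016,-0.426,0,0,0,0.537,27],[0.016,-0.426,0,0,0,0.537,27],[0.016,-0.426,0,0,0,0.537,27],[0.016,-0.426,0,0,0,0.537,27]]]'
python3 p.py
```

```text
time_s: 14.2
eef_pos: [491.7, -82.2, 66.6]
ee_rot: [0.001, 0.981, 0.193, 0.001]
force: [2.5, -1.4, -1.0]
grip_width: 0.317
grip_force: 1.2
[(26, [272.81, 200.54], [271, 197, 4, 8]), (16, [232.5, 210.5], [232, 207, 2, 8])]
pointer (31, [234.32, 202.39], [227, 201, 15, 3]) 26.868118918421086 14.322790813466714 post 40.47217386893754 49.26841263378648 tool th -1.3998973938873114 -0.024432818713421525 r 143.42870898789116 Ftan ccw -0.5715249038012191 Frad -2.058186215053882 14.25
time_s: 15.05
eef_pos: [484.1, 1.3, 66.5]
ee_rot: [0.0, 0.995, -0.104, 0.001]
force: [1.4, -3.4, 0.5]
grip_width: 0.317
grip_force: 1.3
[(32, [269.5, 209.78], [268, 206, 4, 9]), (16, [232.5, 210.5], [232, 207, 2, 8])]
pointer (31, [234.32, 202.39], [227, 201, 15, 3]) 26.868118918421086 14.322790813466714 post 40.47217386893754 49.26841263378648 tool th -35.167480665453795 -0.6137883272436152 r 144.60489561986648 Ftan ccw -1.7169877750383713 Frad -0.028964967925957652 15.1
```

```bash
python3 -m crank '[[[0.016,0.426,0,0,0,-0.537,27],[0.016,0.426,0,0,0,-0.537,27],[0.016,0.426,0,0,0,-0.537,27],[0.016,0.426,0,0,0,-0.537,27],[0.016,0.426,0,0,0,-0.537,27],[0,0,0,0,0,0,27],[0,0,0,0,0,0,27],[0,0,0,0,0,0,27]]]'
python3 p.py
```

```text
time_s: 15.9
eef_pos: [482.3, -51.2, 66.2]
ee_rot: [-0.0, 0.997, 0.083, -0.0]
force: [-1.2, 1.9, -0.9]
grip_width: 0.317
grip_force: 0.7
[(31, [272.61, 204.65], [271, 201, 4, 9]), (16, [232.5, 210.5], [232, 207, 2, 8])]
pointer (30, [234.03, 202.53], [227, 202, 15, 3]) 27.646463204788578 15.44213917188963 post 40.47217386893754 49.26841263378648 tool th -13.70543889477428 -0.23920503414470384 r 144.18426971192142 Ftan ccw -2.5826103711946367 Frad 1.531351779643193 15.95
```

```bash
python3 -m crank '[[[0.003,0.185,0,0,0,-0.233,27],[0.003,0.185,0,0,0,-0.233,27],[0.003,0.185,0,0,0,-0.233,27],[0.003,0.185,0,0,0,-0.233,27],[0.003,0.185,0,0,0,-0.233,27],[0.003,0.185,0,0,0,-0.233,27],[0.003,0.185,0,0,0,-0.233,27],[0.003,0.185,0,0,0,-0.233,27]]]'
python3 p.py
```

```text
time_s: 16.75
eef_pos: [492.1, -85.7, 65.9]
ee_rot: [-0.001, 0.977, 0.213, -0.002]
force: [-7.3, 4.6, 3.3]
grip_width: 0.318
grip_force: 3.5
[(27, [272.74, 200.52], [271, 197, 4, 8]), (16, [232.5, 210.5], [232, 207, 2, 8])]
pointer (34, [234.15, 204.12], [228, 203, 14, 4]) 28.831406703687414 29.113193233647472 post 40.47217386893754 49.26841263378648 tool th 0.8582359937910482 0.014979043850779403 r 144.07525449566108 Ftan ccw -5.941577030310942 Frad 3.926564314425151 16.8
```

```bash
python3 -m crank '[[[0,0.06,0,0,0,-0.076,27],[0,0.06,0,0,0,-0.076,27],[0,0.06,0,0,0,-0.076,27],[0,0.06,0,0,0,-0.076,27],[0,0.06,0,0,0,-0.076,27],[0,0.06,0,0,0,-0.076,27],[0,0.06,0,0,0,-0.076,27],[0,0.06,0,0,0,-0.076,27]]]'
python3 p.py
```

```text
time_s: 17.6
eef_pos: [497.2, -96.4, 65.8]
ee_rot: [-0.001, 0.967, 0.254, -0.002]
force: [-7.9, 3.9, 1.3]
grip_width: 0.317
grip_force: 3.4
[(29, [272.62, 199.38], [271, 196, 4, 8]), (17, [232.41, 210.29], [231, 207, 3, 8])]
pointer (31, [234.87, 204.29], [228, 203, 15, 4]) 27.410234345322923 31.807745592571646 post 40.64191908941753 49.06872599035744 tool th 5.4053123538914996 0.0943404976741316 r 143.87599084760208 Ftan ccw -6.813719443363434 Frad 4.1927744881934075 17.65
```

```bash
python3 -m crank '[[[0,0.04,0,0,0,-0.05,27],[0,0.04,0,0,0,-0.05,27],[0,0.04,0,0,0,-0.05,27],[0,0.04,0,0,0,-0.05,27],[0,0.04,0,0,0,-0.05,27],[0,0.04,0,0,0,-0.05,27],[0,0,0,0,0,0,27],[0,0,0,0,0,0,27]]]'
python3 p.py
```

```text
time_s: 18.45
eef_pos: [500.4, -101.7, 65.7]
ee_rot: [-0.001, 0.962, 0.274, -0.002]
force: [-6.0, 3.7, 0.3]
grip_width: 0.315
grip_force: 3.0
[(28, [272.39, 198.11], [271, 195, 4, 8]), (16, [232.5, 210.5], [232, 207, 2, 8])]
pointer (29, [234.72, 204.62], [228, 203, 15, 5]) 28.306603038316812 34.15100020624871 post 40.47217386893754 49.26841263378648 tool th 7.7599429311117625 0.13543655391475978 r 143.75774626400897 Ftan ccw -5.773950382626047 Frad 4.009178130110001 18.5
```

```bash
python3 -m crank '[[[0,0.04,0,0,0,-0.05,27],[0,0.04,0,0,0,-0.05,27],[0,0.04,0,0,0,-0.05,27],[0,0.04,0,0,0,-0.05,27],[0,0.04,0,0,0,-0.05,27],[0,0.04,0,0,0,-0.05,27],[0,0,0,0,0,0,27],[0,0,0,0,0,0,27]]]'
python3 p.py
```

```text
time_s: 19.3
eef_pos: [503.5, -106.7, 65.7]
ee_rot: [-0.001, 0.956, 0.294, -0.002]
force: [-7.2, 1.6, 1.3]
grip_width: 0.32
grip_force: 3.0
[(27, [272.04, 197.67], [270, 194, 5, 9]), (17, [232.41, 210.35], [231, 207, 3, 8])]
pointer (30, [235.63, 204.8], [229, 203, 14, 5]) 26.61528541526286 37.69166899123511 post 40.64191908941753 49.06872599035744 tool th 10.140923801765133 0.17699250953466233 r 143.7212460128418 Ftan ccw -5.68334942608363 Frad 4.5428155170170665 19.35
```

```bash
python3 -m crank '[[[0,0.04,0,0,0,-0.05,27],[0,0.04,0,0,0,-0.05,27],[0,0.04,0,0,0,-0.05,27],[0,0,0,0,0,0,27],[0,0,0,0,0,0,27],[0,0,0,0,0,0,27],[0,0,0,0,0,0,27],[0,0,0,0,0,0,27]]]'
python3 p.py
python3 -m crank '[[[0,0.04,0,0,0,-0.05,27],[0,0.04,0,0,0,-0.05,27],[0,0,0,0,0,0,27],[0,0,0,0,0,0,27],[0,0,0,0,0,0,27],[0,0,0,0,0,0,27],[0,0,0,0,0,0,27],[0,0,0,0,0,0,27]]]'
python3 p.py
```

```text
time_s: 20.15
eef_pos: [505.2, -109.3, 65.7]
ee_rot: [-0.001, 0.953, 0.304, -0.002]
force: [-6.4, 2.7, 0.5]
grip_width: 0.311
grip_force: 3.0
[(25, [271.88, 197.52], [270, 194, 4, 8]), (16, [232.5, 210.5], [232, 207, 2, 8])]
pointer (29, [236.14, 204.79], [229, 203, 14, 5]) 25.483245750078765 38.96069970454121 post 40.47217386893754 49.26841263378648 tool th 11.3468207390478 0.19803938152996042 r 143.64212027973306 Ftan ccw -6.5440499667795295 Frad 4.150824407972076 20.2
time_s: 21.0
eef_pos: [506.4, -110.9, 65.7]
ee_rot: [-0.001, 0.951, 0.311, -0.002]
force: [-8.2, 2.3, 0.2]
grip_width: 0.321
grip_force: 3.1
[(25, [271.8, 197.4], [270, 194, 4, 8]), (16, [232.5, 210.5], [232, 207, 2, 8])]
pointer (29, [235.72, 204.93], [229, 203, 14, 6]) 26.683742016297323 38.96350540702667 post 40.47217386893754 49.26841263378648 tool th 12.12777597786856 0.21166962175808132 r 143.55445734019165 Ftan ccw -5.773369888318295 Frad 4.227204916031713 21.05
```

```bash
python3 -m crank '[[[0,0.04,0,0,0,-0.05,27],[0,0.04,0,0,0,-0.05,27],[0,0.04,0,0,0,-0.05,27],[0,0,0,0,0,0,27],[0,0,0,0,0,0,27],[0,0,0,0,0,0,27],[0,0,0,0,0,0,27],[0,0,0,0,0,0,27]]]'
python3 p.py
python3 - <<'E'
import cv2,numpy as np
from h import *
s=capture("side")
cv2.imwrite("pics/c3.png",np.clip(cv2.resize(s[180:230,215:295],(800,500),interpolation=cv2.INTER_CUBIC)*1.5,0,255).astype(np.uint8))
E
```

```text
time_s: 21.85
eef_pos: [508.0, -113.2, 65.7]
ee_rot: [-0.002, 0.947, 0.32, -0.002]
force: [-7.9, 2.8, 2.4]
grip_width: 0.318
grip_force: 3.4
[(29, [271.55, 196.83], [270, 193, 4, 8]), (16, [232.5, 210.5], [232, 207, 2, 8])]
pointer (28, [235.68, 205.07], [229, 203, 14, 6]) 27.064744896847152 39.95332266694015 post 40.47217386893754 49.26841263378648 tool th 13.274501814515752 0.23168376322526146 r 143.57355710883812 Ftan ccw -6.232990450910023 Frad 5.219841399351814 21.9
```

View pics/c3.png

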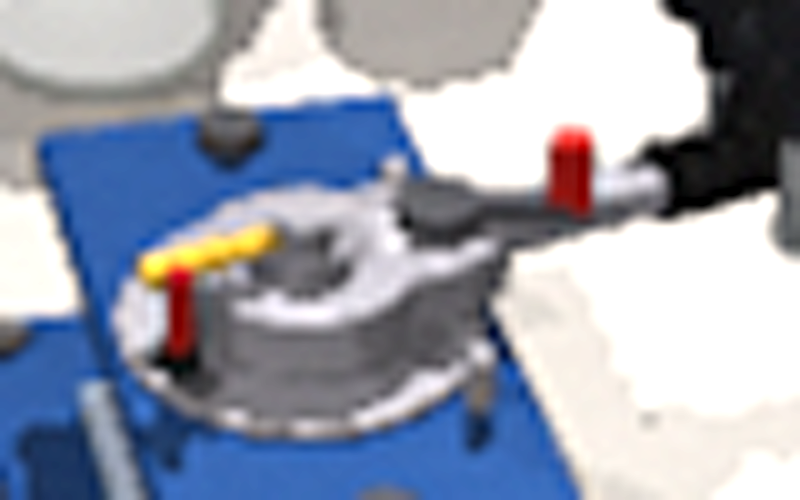

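The yellow arm, with its tip at (150,262), is nearly on the red post, whose top is at (180,275). A few more millimetres at the grip should do it.

```bash
python3 -m crank '[[[0,0.04,0,0,0,-0.05,27],[0,0.04,0,0,0,-0.05,27],[0,0.04,0,0,0,-0.05,27],[0,0,0,0,0,0,27],[0,0,0,0,0,0,27],[0,0,0,0,0,0,27],[0,0,0,0,0,0,27],[0,0,0,0,0,0,27]]]'
python3 p.py
python3 -m crank '[[[0,0.04,0,0,0,-0.05,27],[0,0.04,0,0,0,-0.05,27],[0,0,0,0,0,0,27],[0,0,0,0,0,0,27],[0,0,0,0,0,0,27],[0,0,0,0,0,0,27],[0,0,0,0,0,0,27],[0,0,0,0,0,0,27]]]'
python3 p.py
```

```text
time_s: 22.75
eef_pos: [509.7, -115.5, 65.6]
ee_rot: [-0.002, 0.944, 0.33, -0.002]
force: [-9.3, 2.2, 1.2]
grip_width: 0.315
grip_force: 3.8
[(30, [271.57, 196.27], [270, 193, 4, 8]), (16, [232.5, 210.5], [232, 207, 2, 8])]
pointer (21, [237.52, 204.62], [233, 203, 10, 4]) 22.163113212735492 41.722470603831034 post 40.47217386893754 49.26841263378648 tool th 14.421240655032754 0.2516981316527853 r 143.60263541449788 Ftan ccw -7.926204840092276 Frad 5.74379021733149 22.8
time_s: 23.6
eef_pos: [510.8, -117.1, 65.6]
ee_rot: [-0.002, 0.941, 0.337, -0.002]
force: [-9.1, 3.0, 2.5]
grip_width: 0.312
grip_force: 4.0
[(30, [271.57, 196.27], [270, 193, 4, 8]), (16, [232.5, 210.5], [232, 207, 2, 8])]
pointer (21, [237.52, 204.62], [233, 203, 10, 4]) 22.163113212735492 41.722470603831034 post 40.47217386893754 49.26841263378648 tool th 15.181022894576905 0.264958833331007 r 143.61160893017868 Ftan ccw -7.694747063908456 Frad 5.960667027952413 23.65
```

```bash
python3 -m crank '[[[0,0.04,0,0,0,-0.05,27],[0,0.04,0,0,0,-0.05,27],[0,0,0,0,0,0,27],[0,0,0,0,0,0,27],[0,0,0,0,0,0,27],[0,0,0,0,0,0,27],[0,0,0,0,0,0,27],[0,0,0,0,0,0,27]]]'
python3 p.py
cat > f.py <<'E'
from h import *
from scipy.spatial.transform import Rotation as Q
fs=[]
for i in range(4): capture("side");s=sense();fs.append(s["force"])
M=Q.from_quat(s["ee_rot"],scalar_first=True).as_matrix();print("tool-frame force",(np.mean(fs,0)@M).round(2),np.mean(fs,0).round(2),s["time_s"])
E
python3 f.py
```

```text
time_s: 24.45
eef_pos: [512.1, -118.5, 65.6]
ee_rot: [-0.002, 0.939, 0.344, -0.002]
force: [-10.3, 3.6, 2.1]
grip_width: 0.319
grip_force: 4.2
[(28, [271.46, 196.11], [270, 193, 4, 8]), (16, [232.5, 210.5], [232, 207, 2, 8])]
pointer (21, [237.52, 204.62], [233, 203, 10, 4]) 22.163113212735492 41.722470603831034 post 40.47217386893754 49.26841263378648 tool th 15.939632659694809 0.27819907147009526 r 143.50294025054734 Ftan ccw -7.359510814448488 Frad 6.376300403629265 24.5
tool-frame force [-5.25 -8.69 -1.88] [-9.61  3.24  1.94] 24.7
```

```bash
python3 -m crank '[[[0,0.04,0,0,0,0,27],[0,0.04,0,0,0,0,27],[0,0.04,0,0,0,0,27],[0,0,0,0,0,0,27],[0,0,0,0,0,0,27],[0,0,0,0,0,0,27],[0,0,0,0,0,0,27],[0,0,0,0,0,0,27]]]'
python3 f.py; python3 p.py
```

```text
time_s: 25.5
eef_pos: [513.7, -120.8, 65.5]
ee_rot: [-0.002, 0.939, 0.344, -0.003]
force: [-11.3, 3.5, 2.1]
grip_width: 0.313
grip_force: 4.6
tool-frame force [-6.7  -9.75 -2.48] [-11.39   3.12   2.55] 25.7
[(23, [270.96, 196.26], [269, 193, 4, 8]), (16, [232.5, 210.5], [232, 207, 2, 8])]
pointer (22, [237.73, 204.59], [233, 203, 10, 4]) 21.65322231056634 42.17812714897266 post 40.47217386893754 49.26841263378648 tool th 17.067493328215896 0.2978839536395326 r 143.64515525223885 Ftan ccw -10.14768071208578 Frad 6.197521988088949 25.75
```

```bash
python3 -m crank '[[[-0.04,0.04,0,0,0,0,27],[-0.04,0.04,0,0,0,0,27],[0,0.04,0,0,0,0,27],[0,0,0,0,0,0,27],[0,0,0,0,0,0,27],[0,0,0,0,0,0,27],[0,0,0,0,0,0,27],[0,0,0,0,0,0,27]]]'
python3 f.py; python3 p.py
```

```text
time_s: 26.55
eef_pos: [515.3, -123.6, 65.6]
ee_rot: [-0.002, 0.939, 0.343, -0.001]
force: [-3.3, 8.7, -0.6]
grip_width: 0.315
grip_force: 4.6
tool-frame force [ 3.09 -9.02  0.04] [-3.46  8.89  0.  ] 26.75
[(26, [270.85, 195.65], [269, 192, 4, 8]), (16, [232.5, 210.5], [232, 207, 2, 8])]
pointer (21, [237.52, 204.62], [233, 203, 10, 4]) 22.163113212735492 41.722470603831034 post 40.47217386893754 49.26841263378648 tool th 18.328833588208866 0.3198984941643712 r 144.19502094251482 Ftan ccw -9.638375215067958 Frad -3.5430598168727663 26.8
```

```bash
python3 - <<'E'
from h import *
s=capture("side")
cv2.imwrite("pics/c4.png",np.clip(cv2.resize(s[180:240,215:311],(800,500),interpolation=cv2.INTER_CUBIC)*1.7,0,255).astype(np.uint8))
E
```

```text
(no output)
```

View pics/c4.png

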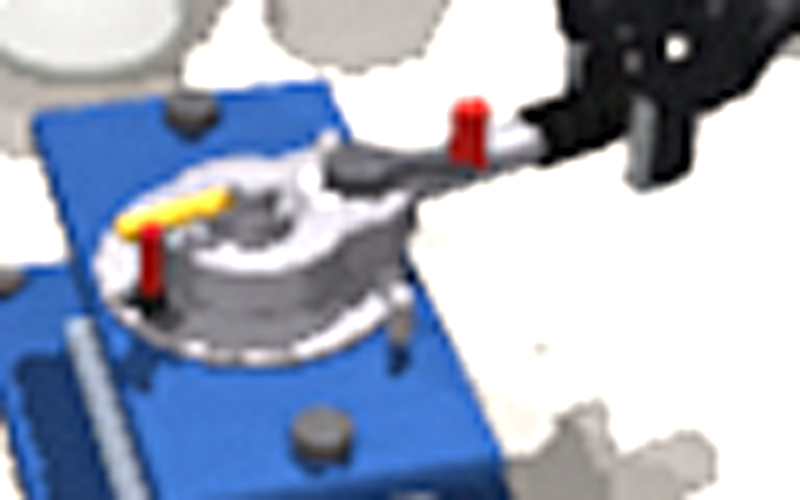

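The arm is touching the post at (150,230). I'll keep pressing gently until the force at the grip is about 14 N.

```bash
python3 -m crank '[[[0,0.04,0,0,0,0,27],[0,0.04,0,0,0,0,27],[0,0,0,0,0,0,27],[0,0,0,0,0,0,27],[0,0,0,0,0,0,27],[0,0,0,0,0,0,27],[0,0,0,0,0,0,27],[0,0,0,0,0,0,27]]]'
python3 f.py; python3 p.py
```

```text
time_s: 27.65
eef_pos: [516.4, -125.1, 65.6]
ee_rot: [-0.002, 0.939, 0.343, -0.001]
force: [-4.7, 7.9, 0.9]
grip_width: 0.316
grip_force: 5.0
tool-frame force [ 1.83 -9.77 -0.93] [-4.9   8.64  0.98] 27.85
[(29, [270.66, 195.59], [269, 192, 4, 8]), (17, [232.59, 210.71], [232, 207, 3, 8])]
pointer (21, [237.52, 204.62], [233, 203, 10, 4]) 22.163113212735492 41.722470603831034 post 40.30292118145569 49.46978271291106 tool th 19.043875268765852 0.33237832577908416 r 144.36694935236147 Ftan ccw -10.653459242952358 Frad -2.814628799672677 27.9
```

```bash
python3 -m crank '[[[0,0.04,0,0,0,0,27],[0,0.04,0,0,0,0,27],[0,0,0,0,0,0,27],[0,0,0,0,0,0,27],[0,0,0,0,0,0,27],[0,0,0,0,0,0,27],[0,0,0,0,0,0,27],[0,0,0,0,0,0,27]]]'
python3 f.py; python3 p.py
```

```text
time_s: 28.7
eef_pos: [517.5, -126.6, 65.6]
ee_rot: [-0.002, 0.939, 0.343, -0.001]
force: [-5.8, 8.6, 1.8]
grip_width: 0.317
grip_force: 5.3
tool-frame force [  1.19 -10.13  -1.73] [-5.62  8.5   1.78] 28.9
[(29, [270.55, 195.14], [269, 192, 4, 8]), (17, [232.59, 210.71], [232, 207, 3, 8])]
pointer (21, [237.52, 204.62], [233, 203, 10, 4]) 22.163113212735492 41.722470603831034 post 40.30292118145569 49.46978271291106 tool th 19.79574119933511 0.3455008618010888 r 144.5458104871232 Ftan ccw -10.341880914574073 Frad -0.9587851452621505 28.95
```

```bash
python3 -m crank '[[[0,0.05,0,0,0,-0.05,27],[0,0.05,0,0,0,-0.05,27],[0,0,0,0,0,0,27],[0,0,0,0,0,0,27],[0,0,0,0,0,0,27],[0,0,0,0,0,0,27],[0,0,0,0,0,0,27],[0,0,0,0,0,0,27]]]'
python3 f.py; python3 p.py
```

```text
time_s: 29.75
eef_pos: [519.1, -128.5, 65.6]
ee_rot: [-0.002, 0.937, 0.35, -0.001]
force: [-6.5, 8.7, 0.8]
grip_width: 0.319
grip_force: 5.4
tool-frame force [  1.37 -10.28  -2.01] [-5.7   8.66  2.06] 29.95
[(28, [270.5, 195.0], [269, 192, 4, 7]), (17, [232.59, 210.71], [232, 207, 3, 8])]
pointer (20, [237.75, 204.6], [234, 203, 9, 4]) 21.634403133161857 42.34412951672946 post 40.30292118145569 49.46978271291106 tool th 20.757098000273913 0.3622797032639106 r 144.64748188144947 Ftan ccw -10.455782000853397 Frad -1.9080482889290709 30.0
```

```bash
python3 -m crank '[[[0,0.05,0,0,0,-0.05,27],[0,0.05,0,0,0,-0.05,27],[0,0,0,0,0,0,27],[0,0,0,0,0,0,27],[0,0,0,0,0,0,27],[0,0,0,0,0,0,27],[0,0,0,0,0,0,27],[0,0,0,0,0,0,27]]]'
python3 f.py; python3 p.py
```

```text
time_s: 30.8
eef_pos: [520.6, -130.2, 65.5]
ee_rot: [-0.003, 0.934, 0.357, -0.001]
force: [-6.3, 8.3, 3.0]
grip_width: 0.318
grip_force: 5.8
tool-frame force [  1.1  -11.39  -1.83] [-6.76  9.22  1.89] 31.0
[(29, [270.34, 194.48], [269, 191, 4, 8]), (18, [232.67, 210.56], [232, 207, 3, 8])]
pointer (21, [237.95, 204.57], [234, 203, 9, 4]) 21.147167531640314 42.789079073509875 post 40.15289292390358 49.65020480053398 tool th 21.688995073940568 0.3785443754890939 r 144.70827515726296 Ftan ccw -10.787171862241589 Frad -1.7395669353730874 31.05
```

```bash
python3 -m crank '[[[0,0.05,0,0,0,-0.05,27],[0,0.05,0,0,0,-0.05,27],[0,0,0,0,0,0,27],[0,0,0,0,0,0,27],[0,0,0,0,0,0,27],[0,0,0,0,0,0,27],[0,0,0,0,0,0,27],[0,0,0,0,0,0,27]]]'
python3 f.py; python3 p.py
```

```text
time_s: 31.85
eef_pos: [522.2, -132.0, 65.5]
ee_rot: [-0.003, 0.932, 0.363, -0.002]
force: [-7.2, 9.7, 1.9]
grip_width: 0.316
grip_force: 6.1
tool-frame force [  1.35 -12.4   -2.27] [-7.39 10.03  2.34] 32.05
[(27, [270.0, 194.56], [268, 191, 5, 8]), (18, [232.61, 210.94], [232, 207, 3, 9])]
pointer (21, [238.05, 204.67], [234, 203, 9, 4]) 21.178811303914532 44.118690159900304 post 40.265376992386116 49.51476187572646 tool th 22.618029652314277 0.3947590877465924 r 144.7881850687828 Ftan ccw -12.149539065009442 Frad -2.428191692297296 32.1
```

```bash
python3 -m crank '[[[0,0.05,0,0,0,-0.05,27],[0,0.05,0,0,0,-0.05,27],[0,0,0,0,0,0,27],[0,0,0,0,0,0,27],[0,0,0,0,0,0,27],[0,0,0,0,0,0,27],[0,0,0,0,0,0,27],[0,0,0,0,0,0,27]]]'
python3 f.py; python3 p.py
```

```text
time_s: 32.9
eef_pos: [523.8, -133.6, 65.5]
ee_rot: [-0.003, 0.929, 0.37, -0.002]
force: [-8.8, 10.6, 2.7]
grip_width: 0.316
grip_force: 6.5
tool-frame force [  2.02 -13.11  -2.51] [-7.53 10.9   2.59] 33.1
[(25, [269.8, 194.4], [268, 191, 4, 8]), (18, [232.61, 210.94], [232, 207, 3, 9])]
pointer (21, [238.05, 204.67], [234, 203, 9, 4]) 21.178811303914532 44.118690159900304 post 40.265376992386116 49.51476187572646 tool th 23.54398117460468 0.41091999052441364 r 144.8505690409589 Ftan ccw -12.85047231780835 Frad -2.433833483956408 33.15
```

```bash
python3 -m crank '[[[0,0.05,0,0,0,-0.05,27],[0,0.05,0,0,0,-0.05,27],[0,0.05,0,0,0,-0.05,27],[0,0.05,0,0,0,-0.05,27],[0,0,0,0,0,0,27],[0,0,0,0,0,0,27],[0,0,0,0,0,0,27],[0,0,0,0,0,0,27]]]'
python3 f.py; python3 p.py
```

```text
time_s: 33.95
eef_pos: [527.1, -137.0, 65.5]
ee_rot: [-0.003, 0.924, 0.383, -0.002]
force: [-8.6, 11.3, 3.8]
grip_width: 0.316
grip_force: 7.2
tool-frame force [  2.64 -14.48  -3.6 ] [-8.35 12.09  3.7 ] 34.15
[(29, [269.52, 193.86], [268, 190, 4, 8]), (17, [232.59, 210.71], [232, 207, 3, 8])]
pointer (22, [238.0, 204.73], [234, 203, 9, 4]) 21.426969412654714 44.488131897569524 post 40.30292118145569 49.46978271291106 tool th 25.396444345333244 0.4432515721255609 r 145.01228900194866 Ftan ccw -13.540247211573114 Frad -2.480367487040092 34.2
```

It's seated at about 14.5 N. Now I'll unload and release.

```bash
python3 -m crank '[[[0,-0.06,0,0,0,0.05,27],[0,-0.06,0,0,0,0.05,27],[0,-0.06,0,0,0,0.05,27],[0,-0.06,0,0,0,0.05,27],[0,-0.06,0,0,0,0.05,27],[0,-0.06,0,0,0,0.05,27],[0,0,0,0,0,0,27],[0,0,0,0,0,0,27]]]'
python3 f.py; python3 p.py
```

```text
time_s: 35.0
eef_pos: [521.8, -131.4, 65.6]
ee_rot: [-0.002, 0.932, 0.363, -0.001]
force: [-3.6, 7.8, -0.1]
grip_width: 0.32
grip_force: 4.1
tool-frame force [ 2.78 -8.05  0.07] [-3.4   7.81 -0.04] 35.2
[(28, [270.0, 194.5], [268, 191, 5, 8]), (18, [232.67, 210.56], [232, 207, 3, 8])]
pointer (21, [238.1, 204.76], [234, 203, 9, 4]) 21.297791417472823 45.1533205762796 post 40.15289292390358 49.65020480053398 tool th 22.355418757699567 0.3901756629839579 r 144.70280402437643 Ftan ccw -8.016140451722716 Frad -3.381457070289151 35.25
```

```bash
python3 -m crank '[[[0,-0.06,0,0,0,0.05,27],[0,-0.06,0,0,0,0.05,27],[0,-0.06,0,0,0,0.05,27],[0,-0.06,0,0,0,0.05,27],[0,-0.06,0,0,0,0.05,27],[0,-0.06,0,0,0,0.05,27],[0,0,0,0,0,0,27],[0,0,0,0,0,0,27]]]'
python3 f.py
python3 -m crank '[[[0,0,0,0,0,0,50],[0,0,0,0,0,0,50],[0,0,0,0,0,0,50],[0,0,0,0,0,0,50],[0,0,0,0,0,0,50],[0,0,0,0,0,0,50],[0,0,0,0,0,0,50],[0,0,0,0,0,0,50]]]'
python3 f.py;python3 p.py
python3 - <<'E'
from h import *
s=capture("side")
cv2.imwrite("pics/c5.png",np.clip(cv2.resize(s[165:240,220:340],(800,500),interpolation=cv2.INTER_CUBIC)*1.7,0,255).astype(np.uint8))
E
```

```text
time_s: 36.05
eef_pos: [516.4, -125.6, 65.9]
ee_rot: [-0.001, 0.939, 0.343, -0.0]
force: [-1.5, 6.9, -2.4]
grip_width: 0.314
grip_force: 3.2
tool-frame force [ 3.35 -6.34  2.09] [-1.53  7.01 -2.08] 36.25
time_s: 37.05
eef_pos: [516.8, -126.5, 66.4]
ee_rot: [0.0, 0.939, 0.343, 0.0]
force: [-0.3, 2.2, 0.0]
grip_width: 0.584
grip_force: 0.8
tool-frame force [ 0.9  -1.62  0.09] [-0.35  1.82 -0.09] 37.25
[(31, [271.52, 196.39], [270, 193, 4, 8]), (17, [232.59, 210.71], [232, 207, 3, 8])]
pointer (21, [238.05, 204.67], [234, 203, 9, 4]) 21.178811303914532 44.118690159900304 post 40.30292118145569 49.46978271291106 tool th 19.564197723090288 0.34145966577910336 r 144.95939642313786 Ftan ccw -1.685375298581792 Frad -0.9745983275510235 37.3
```

View pics/c5.png

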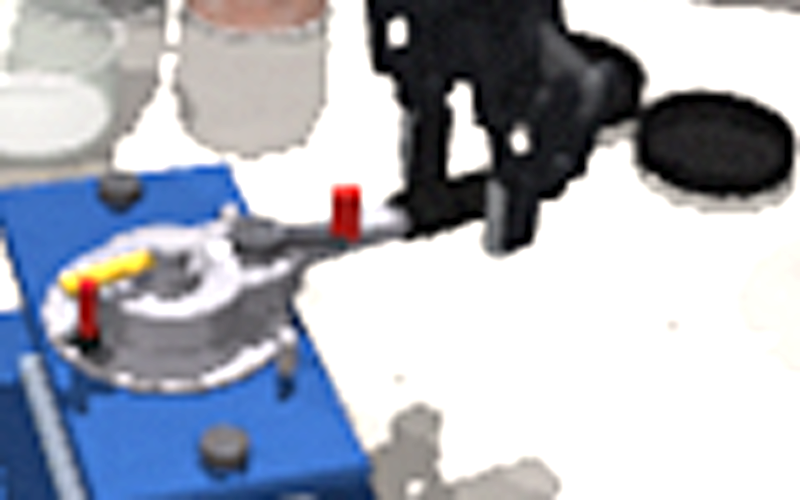

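The arm is on the post at (88,285). The handle has sprung back a little and sits against one finger, so I'll centre the fingers and lift.

```bash
python3 -m crank '[[[0,-0.12,0,0,0,0,54],[0,-0.12,0,0,0,0.1,54],[0,-0.12,0,0,0,0.1,54],[0,-0.1,0,0,0,0,54],[0,0,0,0,0,0,54],[0,0,0,0,0,0,54],[0,0,0,0,0,0,54],[0,0,0,0,0,0,54]]]'
python3 f.py
python3 -m crank '[[[0,0,-0.4,0,0,0,54],[0,0,-0.6,0,0,0,54],[0,0,-0.8,0,0,0,54],[0,0,-0.8,0,0,0,54],[0,0,-0.8,0,0,0,54],[0,0,-0.8,0,0,0,54],[0,0,-0.8,0,0,0,54],[0,0,-0.5,0,0,0,54]]]'
python3 -m crank '[[[-0.9,0,0,0,0,0,54],[-0.9,0,0,0,0,0,54],[-0.9,0,0,0,0,0,54],[-0.9,0,0,0,0,0,54],[-0.9,0,0,0,0,0,54],[-0.9,0,0,0,0,0,54],[0,0,0,0,0,0,54],[0,0,0,0,0,0,54]]]'
python3 p.py
python3 - <<'E'
from h import *
s=capture("side");t=capture("top")
a=cv2.resize(t[145:245,185:285],(400,400),interpolation=cv2.INTER_CUBIC);b=cv2.resize(s[175:250,215:315],(400,300),interpolation=cv2.INTER_CUBIC)
b=cv2.copyMakeBorder(b,0,100,0,0,cv2.BORDER_CONSTANT)
cv2.imwrite("pics/c6.png",np.clip(np.hstack([a,b])*1.5,0,255).astype(np.uint8))
B=(195,150,275,245);print(blobs(t,"red",B),blobs(t,"yel",B),blobs(t,"blk",B))
A=np.array([625,-30.])
for k,z in(("red",119),("yel",109)):
  for b in blobs(t,k,B):
    p=onz("top",*b[1],z)[:2]-A;print(k,np.linalg.norm(p),np.degrees(np.arctan2(p[1],p[0])))
E
```

```text
time_s: 38.15
eef_pos: [509.5, -117.7, 66.3]
ee_rot: [0.0, 0.944, 0.33, 0.0]
force: [0.0, -1.0, 0.1]
grip_width: 0.631
grip_force: 0.0
tool-frame force [ 0.06 -0.8  -0.34] [-0.45  0.67  0.34] 38.35
time_s: 39.15
eef_pos: [509.8, -117.7, 206.0]
ee_rot: [0.001, 0.944, 0.33, 0.001]
force: [0.3, -0.1, 0.6]
grip_width: 0.631
grip_force: 0.0
time_s: 39.95
eef_pos: [404.0, -201.7, 204.1]
ee_rot: [0.0, 0.944, 0.33, 0.0]
force: [-0.2, 0.3, -0.6]
grip_width: 0.633
grip_force: 0.0
[(26, [271.81, 197.54], [270, 194, 4, 8]), (18, [232.67, 210.56], [232, 207, 3, 8])]
pointer (20, [238.05, 204.6], [234, 203, 9, 4]) 21.010636794686757 43.453074973776324 post 40.15289292390358 49.65020480053398 tool th 15.687460599893214 0.2737978387450214 r 279.51681631681106 Ftan ccw 0.6413226599222616 Frad -0.2716709462614202 40.0
[(4, [223.5, 169.5], [223, 169, 2, 2]), (12, [242.0, 201.5], [241, 200, 3, 4])] [(28, [228.0, 171.75], [224, 167, 9, 10])] [(7, [222.71, 172.57], [222, 171, 3, 4]), (4, [200.5, 174.5], [199, 174, 4, 2]), (173, [259.69, 220.85], [251, 209, 19, 25])]
red 38.91240000071458 49.37863718036691
red 69.57125926549229 -158.76266658525012
yel 27.154972283275463 39.79335563736349
```

View pics/c6.png

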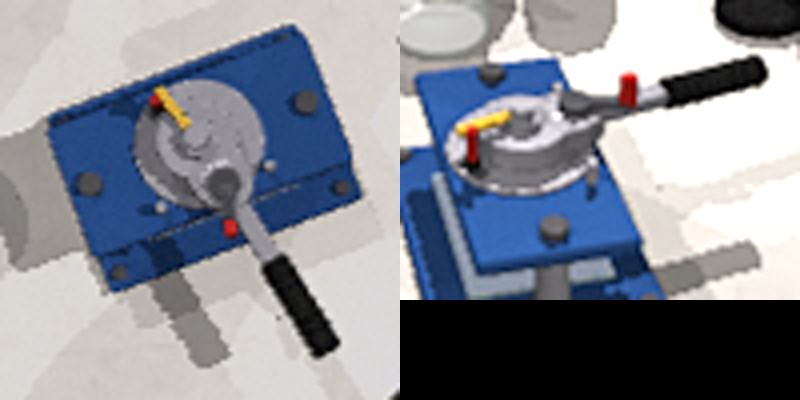

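The top view shows the yellow arm against the post at (157,100). The tab at (231,228) is on the loosening side, and the arm is clear of everything. Handing in.

```bash
python3 -c "
from rig import *
print(finish_job())"
```

```text
the job is handed in; nothing more can be done
None
```

The job is handed in, and no verdict came back: the lever is over on its loosening side, the screw is turned back until the yellow arm rests on the red stop post (pressed with about 14.5 N at the grip, by the wrist reading), and the handle is let go with the robot clear.

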